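# Slide the spike wrench off the wardrobe tray into the kit bin

## Robot

A 6-joint arm with a two-finger parallel gripper is mounted at the origin on the work surface. World frame = base frame: x ahead of the robot, y to its left, z up, the work surface at z = 0. Lengths are in m, angles in rad, forces in N, time in s.
With the tool pointing down it reaches from about 0.35 to 0.775 m from the base axis. Payload 5.5 kg.
Tool frame: the origin (TCP) lies at the very end of the fingers, on their centre line; the grasp point (between the pads) lies 19 mm behind it; z points along the fingers, y is the line along which they close (so a half turn about z gives the same grasp; the last joint's range is limited). The gripper opens to 85 mm and grips with 20 to 120 N. Pads are 22 mm wide; open, the fingers measure 114 mm over their backs; the gripper's body (76 mm by 85 mm) begins 54 mm behind the grasp point. The pads swing forward as they close: fully open they stand 13 mm farther back than shut.
Start: joints at [-0.14, 0.313, 0.046, 1.304, 0, 1.431], TCP at [0.575, -0, 0.231] pointing down, gripper open.
Joint ranges: [-2.76, 2.76], [-0.86, 1.69], [-1.03, 1.26], [-2.2, 2.34], [-1.47, 1.5], [-3.14, 3.14]. Speed limits (rad/s): [2.57, 2.57, 3.14, 3.14, 3.14, 3.14].

## Interface

Orientations are given as a unit quaternion [w, x, y, z].
In Python, from workcell import env, read_camera, get_calibration gives the robot as it stands.
- The arm moves only by the tool jog_arm, never from a script. Its argument "motion" is one flat list of numbers, 7 for each row, row after row: the shift along the tool's x, y, z as a fraction of full scale, then the turn, a rotation vector about the tool's x, y, z as a fraction of full scale, then the opening, from 0 (shut) to 1 (fully open). In form: [x, y, z, wx, wy, wz, grip, x, y, z, wx, wy, wz, grip, ...]. A call has 1 to 12 rows; each row is the pose to reach, as a shift and turn from the pose commanded when the call began, along the tool's axes at that moment; what a row does not reach only later rows make up. Full scale, the value 1, is 0.2 m for a shift and 90 degrees for a turn. A row lasts 1/8 s, in which the tool goes at most 62.5 mm and 10.7 degrees, less where a joint would pass 70% of its speed; a pose out of reach is approached as far as the arm can. A call with a number of a shift or a turn outside -1 to 1 is refused whole. A call with a gripper value outside its range is refused whole. The fingers move at their own pace and stop on an object; "newtons" is the grip in N (left out, the last holds). Time passes only in rows, so rows that repeat a pose let the fingers close. It gives the time, the measured TCP pose, the force, the opening and the grip force at its end, in the units of the state.
- env.get_state(): the state, without advancing time (a new reading comes with each control period).
- read_camera(name): name is "scene" or "side" or "wrist"; returns the picture (420x560x3 uint8, red, green, blue); there is no depth.
- get_calibration(name): a dict with "fx", "fy", "cx", "cy" (pixels), "world_from_camera" (4x4, takes a point from camera to world coordinates). Camera axes: x right, y down, z forward; pixel columns grow to the right and rows downward; lengths in m; the calibration is good to about 2 mm. A picture is of the moment at which its call begins: read the wrist's pose just before it. get_calibration takes no time and is no camera call; for the wrist camera it gives the pose at the moment of the call.
- env.hand_in(): hands the job in; it is judged then, once.
The state is a dict: "clock": time; "joint_pos": joint angles; "qvel": joint speeds; "tau": joint torques, N m; "tcp_pos": TCP position; "orientation": TCP orientation; "wrist_force": force on the tool from outside, world axes, zero at the start; "ft_torque": the same for the moment, N m; "finger_gap": finger opening in m; "grip_force": force on a finger pad.
Only numpy, scipy, OpenCV 4.12 (cv2) and the standard library are available. Lean on these libraries where they do the work, as an engineer would, in place of code of your own. Each camera call takes 0.05 s, during which the arm holds its last target. There are 200 camera calls.

## Task

The black spike wrench lies tight against the upstand at the back of the wardrobe tray, under the low wire shelf. Slide it forward along the tray without lifting it, then push it off the tray's front edge so that it drops into the blue bin below. Press on it only lightly (never more than about 40 N), do not knock hard against the wire shelf or the rest of the nook, and leave the balls, bails and tin where they are.

Things in the scene. Friction and masses are not known exactly. Their poses are not given: they have to be found in the camera images.
- nook: fixed wardrobe nook unit. Origin under its middle, 0 to 25 mm above the work surface (plinth height varies); x runs into the nook, away from the robot, y to the left, z up. Tray board 620 mm wide, top at z = 160 mm, from front edge x = -100 to the upstand. The row of things stands at x above -30 mm; the front is empty. End panels at y = +-317 mm, x = 1 to 116 mm, 365 mm high. Ball cradles at x 55, y 140 and 220
- tray_edge (a point): middle of the tray's front upper edge, which runs straight along the nook's y, no lip. The board is 18 mm thick and its front 40 mm juts out over the bin
- shelf_front (a point): middle of the front rod of the wire shelf, 190 mm above the tray. The shelf is four 8 mm steel rods along the nook's y at nook x = 30, 57, 84 and 111 mm, with gaps between
- upstand (a point): middle of the upper edge of the inner face of the upstand, a 25 mm high ledge along the whole back of the tray, 200 mm behind the front edge
- wrench: loose flat black plastic spike wrench, 130 mm along y, 60 mm along x, 14 mm thick, about 0.09 kg; origin: centre of its underside, about its centre of mass. Flat grip plate y = -65 to +25 mm; steel head disc 40 mm wide at y = +45 mm, same height. Starts flat, 2 to 5 mm from the upstand, turned like the nook, wholly under the wire shelf
- wrench_top (a point): centre of the wrench's flat top, over its origin. Pressed from above here or up to 15 mm nearer the robot with 6 to 10 N, fingertips can drag the wrench along: it slides easily on the laminate (friction about 0.35) and the fingertips grip better
- bin: fixed open blue plastic bin (on a foot as high as the nook's plinth) below the tray's front edge, turned like the nook; 180 mm along x, 260 mm along y, 115 mm high, walls and floor 5 mm. Origin: centre of its underside. Its rear wall stands 25 mm in under the tray edge, its rim 27 mm below the board. Its y place along the nook varies by 45 mm either way
- bin_in (a point): centre of the bin's inner floor
- ball_red_center (a point): centre of the red cricket ball, 72 mm across, 0.16 kg, loose in a shallow cradle (leave alone)
- ball_white_center (a point): centre of the white cricket ball, same size (leave alone)
- tin: small steel tin with lid, 71 mm across, 56 mm high, loose; origin centre of underside (leave alone)
- bail0: loose rosewood bail, 110 mm along x, 18 mm thick, on the tray; origin under its middle (leave alone)
- bail1: loose rosewood bail, 110 mm along x, 18 mm thick, on the tray; origin under its middle (leave alone)
- bail2: loose rosewood bail, 110 mm along x, 18 mm thick, on the tray; origin under its middle (leave alone)
- bail3: loose rosewood bail, 110 mm along x, 18 mm thick, on the tray; origin under its middle (leave alone)
Mind the look-alikes: they are no part of the job. What is meant by the wrench is not brown, orange or turquoise, and is the larger of those in its own colour.

How it is judged:
On the way, in this order (a step that is already met when the one before it is completed fails the run):
1. the wrench has been slid at least 20 mm forward from the upstand, still lying flat on the tray (x of wrench in the frame of nook between -0.1 and 0.045 m and angle between wrench's own z axis and vertical below 0.12 rad and z of wrench in the frame of nook between 0.152 and 0.17 m), for 0.2 s.
2. the wrench has dropped into the bin (x of wrench in the frame of bin_in between -0.085 and 0.085 m and y of wrench in the frame of bin_in between -0.125 and 0.125 m and z of wrench in the frame of bin_in below 0.08 m), for 0.2 s.
At the end, for the whole second after the job is handed in: the wrench lies at rest in the bin (its origin within the bin's walls and less than 80 mm above the bin's inner floor), and each ball, bail and the tin is within 15 mm of where it was at the start (all of step 2 and linear speed of wrench below 0.03 m/s and distance of each of ball_red_center, ball_white_center, bail0, bail1, bail2, bail3, tin from where it was at the start of the episode below 0.015 m); the robot touches nothing.
It fails at once if the wrench lifted more than 40 mm above the tray (z of wrench in the frame of nook above 0.2 m).
It fails at once if the fingers press on the wrench with more than 45 N (contact force between the fingers and wrench above 45 N).
It fails at once if the nook or its wire shelf knocked by the robot (more than 30 N) (contact force between any of the arm, the fingers and nook above 30 N).
It fails at once if a ball, a bail or the tin moved more than 15 mm (distance of any of ball_red_center, ball_white_center, bail0, bail1, bail2, bail3, tin from where it was at the start of the episode above 0.015 m).
It also fails if it takes over 51 s, if anything falls off the work surface, if the arm or the gripper's body presses on something with over 40 N, if the wrist force passes 120 N, or if a joint passes its speed limit or range.

## Working session

There is one attempt and no reset: what is moved stays moved. The work goes in short steps, Python scripts to look and compute and a tool call to move; the robot and the scene stay as the last step left them, time stands still between calls to the robot, and variables do not carry over. Pictures are saved under pics/ and viewed, at most 11 in all, crops included, and the job is handed in when it is done.

Besides the shell and the picture viewer there is one more tool, called after ">>>" as a command line: name --argument value ..., lists and objects as JSON in quotes. jog_arm: Moves the arm, as the interface text tells. Shift numbers are shares of 0.2 m and turn numbers shares of 90 degrees, none past 1 either way. Its arguments: {"type":"object","properties":{"motion":{"type":"array","items":{"type":"number"}},"newtons":{"type":"number"}},"required":["motion"]}

```bash
mkdir -p pics
python3 - <<'E'
from workcell import env, read_camera, get_calibration
import cv2,numpy as np
np.set_printoptions(precision=4,suppress=True)
for n in ["scene","side","wrist"]:
    im=read_camera(n); cv2.imwrite(f"pics/{n}0.png",im[:,:,::-1]); c=get_calibration(n)
    print(n,c["fx"],c["cx"],c["cy"]);print(np.array(c["world_from_camera"]))
s=env.get_state();print(s)
E
```

```text
scene 388.2899120303449 271.6220452089085 211.07689564274145
[[ 0.7415  0.614  -0.2705  0.843 ]
 [ 0.6709 -0.6812  0.2929 -0.2755]
 [-0.0044 -0.3987 -0.9171  1.2973]
 [ 0.      0.      0.      1.    ]]
side 438.60984003926455 277.70429239221886 213.9958230132681
[[-0.977  -0.1649  0.1348  0.3307]
 [-0.213   0.7534 -0.622   1.0116]
 [ 0.001  -0.6365 -0.7713  1.3896]
 [ 0.      0.      0.      1.    ]]
wrist 356.5450370126693 271.49636030594957 203.0848914569282
[[ 1.      0.0017 -0.0027  0.5738]
 [ 0.0009 -0.9593 -0.2825  0.0718]
 [-0.003   0.2825 -0.9593  0.3726]
 [ 0.      0.      0.      1.    ]]
{'clock': 0.15, 'joint_pos': array([-0.1396,  0.3139,  0.0445,  1.3043, -0.0002,  1.4312]), 'qvel': array([-0.0013, -0.0027,  0.0039,  0.0019, -0.0017,  0.0002]), 'tau': array([  0.179 , -48.4237,  31.3191,  -0.8323,   0.1272,   0.001 ]), 'tcp_pos': array([0.574 , 0.0001, 0.2303]), 'orientation': array([-0.0011,  0.7071,  0.7071, -0.0009]), 'wrist_force': array([-1.3698, -0.362 , -0.7506]), 'ft_torque': array([-0.0042,  0.1113,  0.078 ]), 'grip_force': 0.0, 'finger_gap': 0.08560455528739941}
```

View pics/scene0.png

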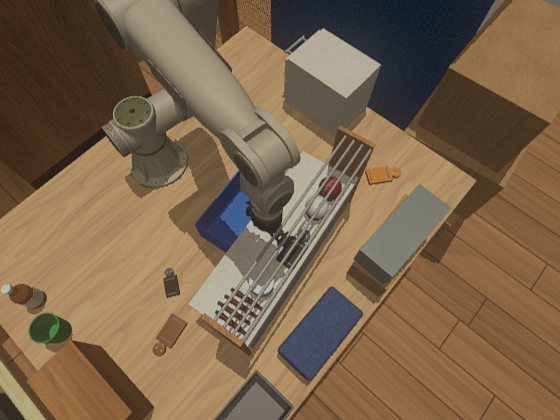

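View pics/side0.png

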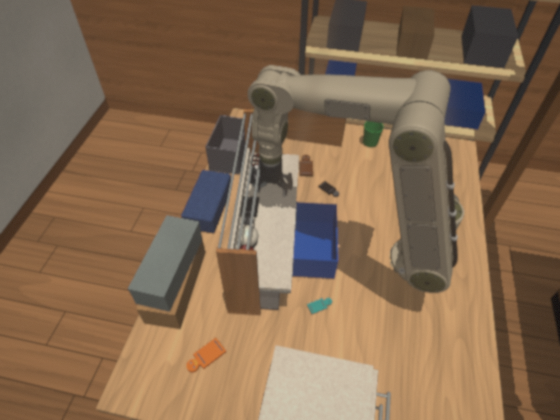

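The scene picture shows the nook along the diagonal (185–370, 130–350). A black wrench lies under the shelf near (292,248). A smaller black look-alike is on the table at (171,283), with brown at (170,333), orange at (382,175) and turquoise seen in the side view at (319,305). The black one in the tray is larger and is where the task says, so I'll confirm it with an enlarged crop and a wrist view.

Run:
```python
import cv2
im=cv2.imread("pics/scene0.png")[120:360,180:380]
cv2.imwrite("pics/crop0.png",cv2.resize(im,None,fx=2.5,fy=2.5,interpolation=cv2.INTER_CUBIC))
```

```text
(no output)
```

View pics/crop0.png

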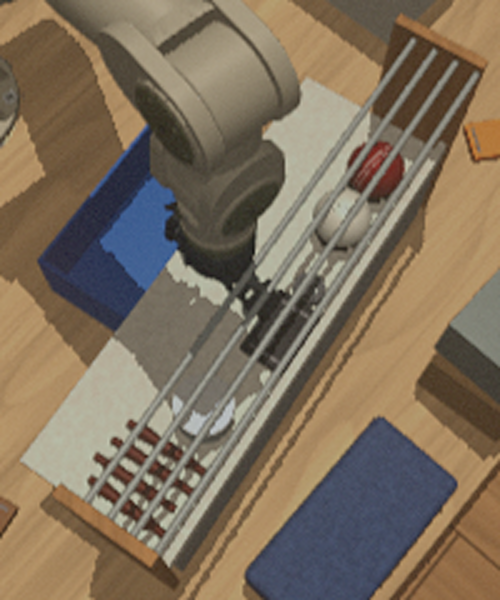

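View pics/wrist0.png

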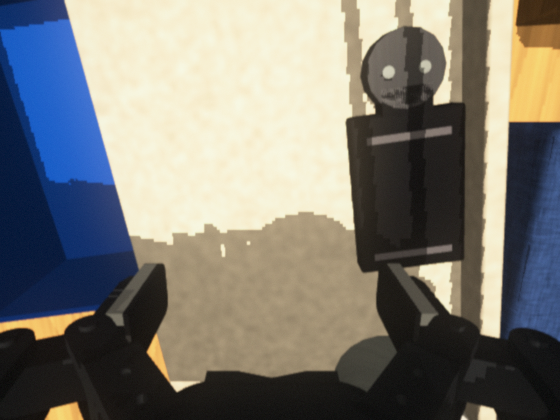

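The enlarged views confirm the wrench. In the scene crop it lies under the rods at about (285,320). In the wrist view the plate runs (348,120)–(463,262), the disc is at (403,68), and the tray front edge runs (68,0)–(138,265). Next I'll fit the nook pose and the wrench position from these.

```bash
cat > h.py <<'E'
import numpy as np
from workcell import env, read_camera, get_calibration
from scipy.optimize import least_squares
np.set_printoptions(precision=4,suppress=True)
def proj(c,P):
    T=np.linalg.inv(np.array(c["world_from_camera"])); q=T[:3,:3]@P+T[:3,3]
    return np.array([c["fx"]*q[0]/q[2]+c["cx"],c["fy"]*q[1]/q[2]+c["cy"]])
def ray(c,uv,z):
    M=np.array(c["world_from_camera"]); d=M[:3,:3]@[(uv[0]-c["cx"])/c["fx"],(uv[1]-c["cy"])/c["fy"],1]
    return M[:3,3]+d*(z-M[2,3])/d[2]
def W(p,P):
    x,y,a,h=p; return np.array([x+np.cos(a)*P[0]-np.sin(a)*P[1],y+np.sin(a)*P[0]+np.cos(a)*P[1],h+P[2]])
def inv(p,Q):
    x,y,a,h=p; d=np.array(Q)-[x,y,h]; return np.array([np.cos(a)*d[0]+np.sin(a)*d[1],-np.sin(a)*d[0]+np.cos(a)*d[1],d[2]])
E
python3 - <<'E'
from h import *
cs,cw=get_calibration("scene"),get_calibration("wrist")
f=lambda u,v:np.array([180+u/2.5,120+v/2.5])
S=[((-.1,.31,.16),f(305,78)),((-.1,-.31,.16),f(20,461)),((.001,.326,.365),f(398,16)),((.116,.326,.365),f(487,65)),((.001,-.326,.365),f(53,489)),((.116,-.326,.365),f(163,572))]
WL=[(68,0),(103,132),(138,265)]
def res(p):
    r=[(proj(cs,W(p,np.array(P)))-uv)  for P,uv in S]
    l=[(inv(p,ray(cw,uv,.16+p[3]))[0]+.1)*800 for uv in WL]
    return np.r_[np.concatenate(r),l]
s=least_squares(res,[.65,0,0,.012],loss="soft_l1");p=s.x;print(p,res(p))
for uv in [(348,120),(462,103),(463,262),(360,270),(403,68)]:
    q=ray(cw,uv,.174+p[3]);print(uv,q,inv(p,q))
E
```

```text
[0.5799 0.0296 0.1476 0.0019] [-0.1202  0.0823  0.4133 -0.0714  0.0945 -0.8767  0.0166 -1.8172 -0.7923
  3.115  -4.6735 -1.2069  0.2909 -0.3516 -1.2847]
(348, 120) [0.6143 0.0605 0.1759] [0.0386 0.0255 0.174 ]
(462, 103) [0.6742 0.0694 0.1759] [0.0991 0.0255 0.174 ]
(463, 262) [ 0.6888 -0.023   0.1759] [ 0.1   -0.068  0.174]
(360, 270) [ 0.6271 -0.0285  0.1759] [ 0.0381 -0.0644  0.174 ]
(403, 68) [0.6411 0.0868 0.1759] [0.0689 0.0475 0.174 ]
```

```bash
cat >> h.py <<'E'
from scipy.spatial.transform import Rotation as R
p=np.array([.5799,.0296,.1476,.0019])
def Rs(): 
    s=env.get_state(); q=s["orientation"]; return s,R.from_quat([q[1],q[2],q[3],q[0]])
def goal(P=None,tilt=45):
    """P: TCP in nook frame; returns move numbers relative to the present pose"""
    s,r=Rs(); g=R.from_euler("z",p[2])*R.from_matrix([[0,1,0],[1,0,0],[0,0,-1]])*R.from_euler("x",-tilt,degrees=True)
    print("tcp nook",inv(p,s["tcp_pos"]),"F nook",R.from_euler("z",-p[2]).apply(s["wrist_force"]),"t",s["clock"],"gap",s["finger_gap"])
    if P is not None: print(P,"->",r.inv().apply(W(p,P)-s["tcp_pos"])/.2,(r.inv()*g).as_rotvec()/(np.pi/2))
E
python3 - <<'E'
from h import *
goal((-.08,.0,.23))
cw=get_calibration("wrist")
for uv in [(0,318),(100,308),(162,355),(114,182)]: print(uv,inv(p,ray(cw,uv,.117)))
E
```

```text
tcp nook [-0.0102 -0.0284  0.2284] F nook [-1.4081 -0.1566 -0.7506] t 0.15 gap 0.08560455528739941
(-0.08, 0.0, 0.23) -> [ 0.0889 -0.366  -0.007 ] [-0.5009  0.0367 -0.0892]
(0, 318) [-0.2485 -0.0971  0.1151]
(100, 308) [-0.1638 -0.0999  0.1151]
(162, 355) [-0.1241 -0.1521  0.1151]
(114, 182) [-0.1239  0.0011  0.1151]
```

>>> jog_arm --motion '[0, -0.15, 0, 0, 0, 0, 0, 0, -0.35, 0, 0, 0, 0, 0, 0, -0.35, 0, 0, 0, 0, 0]' --newtons 30

```text
clock: 0.52
tcp_pos: [0.5027, 0.0003, 0.2312]
orientation: [-0.001, 0.707, 0.707, -0.0]
wrist_force: [2.1, -0.5, 0.8]
finger_gap: 0.0319
grip_force: 0.0
```

Run:
```python
from h import *
goal((-.08,.0,.24))
```

```text
tcp nook [-0.0807 -0.0176  0.2293] F nook [ 2.0234 -0.8279  0.8328] t 0.525 gap 0.031883015373827706
(-0.08, 0.0, 0.24) -> [ 0.0876 -0.0096 -0.0533] [-0.5     0.0367 -0.0892]
```

>>> jog_arm --motion '[0.03, 0.0, -0.05, -0.1, 0.007, -0.018, 0, 0.06, 0.0, -0.05, -0.2, 0.015, -0.036, 0, 0.09, 0.0, -0.05, -0.3, 0.022, -0.054, 0, 0.09, 0.0, -0.05, -0.4, 0.03, -0.07, 0, 0.09, 0.0, -0.05, -0.5, 0.037, -0.089, 0, 0.09, 0.0, -0.05, -0.5, 0.037, -0.089, 0, 0.09, 0.0, -0.05, -0.5, 0.037, -0.089, 0, 0.09, 0.0, -0.05, -0.5, 0.037, -0.089, 0]'

```text
clock: 1.52
tcp_pos: [0.5082, 0.0172, 0.245]
orientation: [0.252, 0.602, 0.699, 0.291]
wrist_force: [1.6, -0.2, 1.1]
finger_gap: 0.0
grip_force: 0.0
```

Run:
```python
from h import *
import cv2
cv2.imwrite("pics/w1.png",read_camera("wrist")[:,:,::-1])
goal((.03,0,.215));print(env.get_state()["joint_pos"])
goal((.062,0,.195))
```

```text
tcp nook [-0.0731 -0.0015  0.2425] F nook [2.4388 0.2382 0.8503] t 1.575 gap 0.0002364012121439416
(0.03, 0, 0.215) -> [0.0075 0.2654 0.4631] [0.0026 0.0005 0.0008]
[-0.3187 -0.3768 -0.8964  0.3177  0.3241  1.229 ]
tcp nook [-0.0731 -0.0015  0.2425] F nook [2.4388 0.2382 0.8503] t 1.575 gap 0.0002364012121439416
(0.062, 0, 0.195) -> [0.0076 0.307  0.6471] [0.0026 0.0005 0.0008]
```

View pics/w1.png

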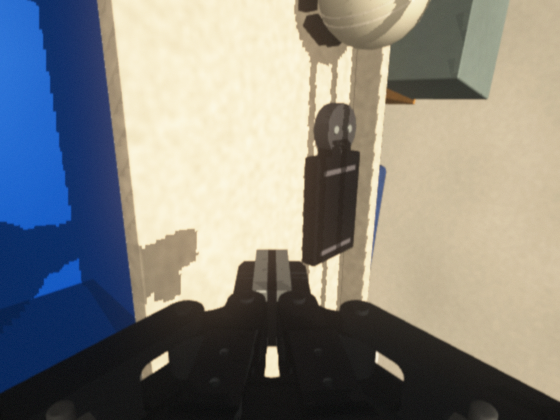

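The wrist view shows the wrench at (333,190), untouched, with the shut fingertips at (272,260). Nothing blocks the way in, so I'll move over the wrench.

>>> jog_arm --motion '[0, 0.06, 0.13, 0, 0, 0, 0, 0, 0.12, 0.26, 0, 0, 0, 0, 0, 0.18, 0.39, 0, 0, 0, 0, 0, 0.24, 0.52, 0, 0, 0, 0, 0, 0.3, 0.62, 0, 0, 0, 0, 0, 0.3, 0.62, 0, 0, 0, 0, 0, 0.3, 0.62, 0, 0, 0, 0]'

```text
clock: 2.45
tcp_pos: [0.6345, 0.0373, 0.1963]
orientation: [0.25, 0.603, 0.7, 0.29]
wrist_force: [1.5, -0.3, 0.5]
finger_gap: -0.0002
grip_force: 0.0
```

Run:
```python
from h import *
import cv2
cv2.imwrite("pics/w2.png",read_camera("wrist")[:,:,::-1])
goal((.062,0,.182))
```

```text
tcp nook [ 0.0547 -0.0004  0.1945] F nook [2.0315 0.271  0.1676] t 2.5 gap -0.00022057720259340767
(0.062, 0, 0.182) -> [ 0.002  -0.0186  0.07  ] [ 0.0007 -0.0001  0.    ]
```

View pics/w2.png

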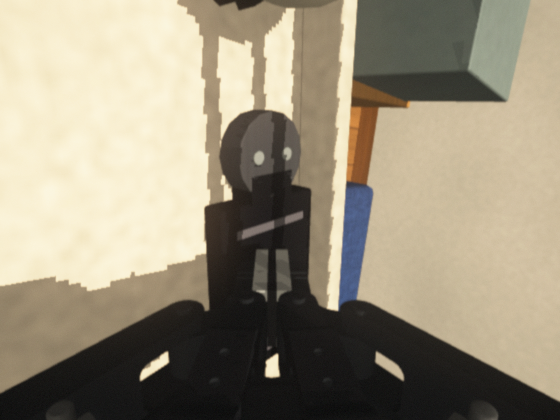

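The fingertips at (272,255) are over the grip plate, which spans 207–310 across. I'll lower in small steps and watch the force.

>>> jog_arm --motion '[0, -0.003, 0.05, 0, 0, 0, 0, 0, -0.01, 0.06, 0, 0, 0, 0, 0, -0.014, 0.064, 0, 0, 0, 0, 0, -0.014, 0.064, 0, 0, 0, 0, 0, -0.014, 0.064, 0, 0, 0, 0]'

```text
clock: 3.12
tcp_pos: [0.6424, 0.038, 0.188]
orientation: [0.252, 0.602, 0.699, 0.292]
wrist_force: [-0.1, 0.6, 6.3]
finger_gap: 0.0001
grip_force: 3.1
```

>>> jog_arm --motion '[0, -0.004, 0.004, 0, 0, 0, 0, 0, -0.007, 0.007, 0, 0, 0, 0, 0, -0.007, 0.007, 0, 0, 0, 0]'

```text
clock: 3.5
tcp_pos: [0.6435, 0.038, 0.1878]
orientation: [0.253, 0.602, 0.699, 0.293]
wrist_force: [-2.5, 0.3, 11.7]
finger_gap: 0.0003
grip_force: 5.5
```

```bash
python3 -c "
from h import *
goal()"
```

```text
tcp nook [ 0.0641 -0.001   0.1859] F nook [-2.3794  0.6569 11.6751] t 3.5 gap 0.0002576885611722429
```

>>> jog_arm --motion '[0, -0.01, -0.01, 0, 0, 0, 0, 0, -0.03, -0.03, 0, 0, 0, 0, 0.005, -0.05, -0.05, 0, 0, 0, 0, 0.01, -0.07, -0.07, 0, 0, 0, 0, 0.015, -0.09, -0.09, 0, 0, 0, 0, 0.02, -0.11, -0.11, 0, 0, 0, 0, 0.02, -0.11, -0.11, 0, 0, 0, 0]'

```text
clock: 4.38
tcp_pos: [0.6124, 0.0369, 0.1879]
orientation: [0.254, 0.602, 0.698, 0.293]
wrist_force: [0.5, -0.9, 9.4]
finger_gap: -0.0003
grip_force: 4.6
```

Run:
```python
from h import *
import cv2
goal()
cv2.imwrite("pics/w3.png",read_camera("wrist")[:,:,::-1])
```

```text
tcp nook [0.0332 0.0025 0.186 ] F nook [ 0.4172 -0.9214  9.3722] t 4.375 gap -0.0002670680896909593
```

View pics/w3.png

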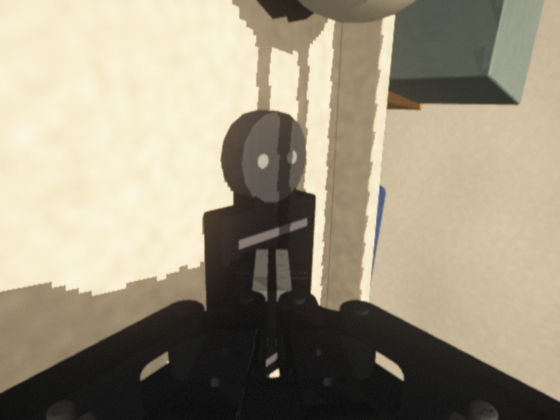

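The wrench moved about 31 mm with the fingers and stayed square, with its disc at (263,157). I'll keep dragging, with some leftward shift toward the bin middle (y ≈ +31 mm).

>>> jog_arm --motion '[0.005, -0.02, -0.02, 0, 0, 0, 0, 0.012, -0.05, -0.05, 0, 0, 0, 0, 0.022, -0.08, -0.08, 0, 0, 0, 0, 0.032, -0.11, -0.11, 0, 0, 0, 0, 0.042, -0.14, -0.14, 0, 0, 0, 0, 0.052, -0.17, -0.17, 0, 0, 0, 0, 0.062, -0.2, -0.2, 0, 0, 0, 0, 0.072, -0.23, -0.23, 0, 0, 0, 0, 0.082, -0.26, -0.26, 0, 0, 0, 0, 0.09, -0.29, -0.29, 0, 0, 0, 0, 0.09, -0.29, -0.29, 0, 0, 0, 0]'

```text
clock: 5.8
tcp_pos: [0.5285, 0.0427, 0.1877]
orientation: [0.254, 0.602, 0.698, 0.293]
wrist_force: [-3.1, -1.0, 13.1]
finger_gap: -0.0001
grip_force: 6.0
```

Run:
```python
from h import *
import cv2
goal()
cv2.imwrite("pics/w4.png",read_camera("wrist")[:,:,::-1])
```

```text
tcp nook [-0.0489  0.0205  0.1858] F nook [-3.1758 -0.5543 13.0732] t 5.8 gap -0.00014200728500316152
```

View pics/w4.png

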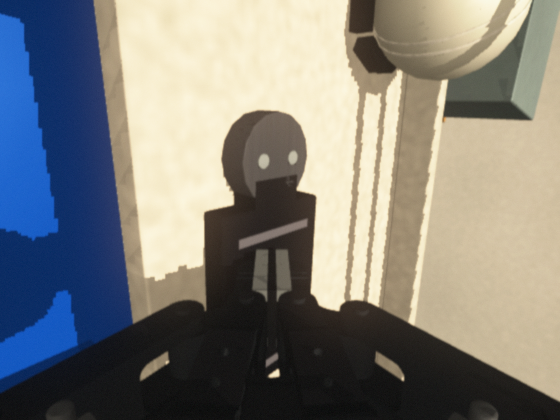

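The wrench is in the front area with its disc at (264,160), still square and clear of the shelf. I'll lift off, tilt the tool steeper, then drop behind it to push.

>>> jog_arm --motion '[0, 0.06, -0.06, 0, 0, 0, 0, 0, 0.12, -0.12, 0, 0, 0, 0, 0, 0.14, -0.14, 0.1, 0, 0, 0, 0, 0.14, -0.14, 0.222, 0, 0, 0, 0, 0.14, -0.14, 0.222, 0, 0, 0, 0, 0.14, -0.14, 0.222, 0, 0, 0]'

```text
clock: 6.6
tcp_pos: [0.5253, 0.0434, 0.2215]
orientation: [0.142, 0.637, 0.739, 0.165]
wrist_force: [1.3, -0.5, -0.4]
finger_gap: 0.0002
grip_force: 0.0
```

Run:
```python
from h import *
goal((.02,.022,.215),25)
goal((.02,.022,.178),25)
```

```text
tcp nook [-0.0519  0.0217  0.2196] F nook [ 1.1712 -0.7084 -0.4383] t 6.6 gap 0.00023951613269689807
(0.02, 0.022, 0.215) -> [0.0014 0.3158 0.1737] [ 0.0018 -0.0003 -0.0001]
tcp nook [-0.0519  0.0217  0.2196] F nook [ 1.1712 -0.7084 -0.4383] t 6.6 gap 0.00023951613269689807
(0.02, 0.022, 0.178) -> [0.0013 0.2372 0.3412] [ 0.0018 -0.0003 -0.0001]
```

>>> jog_arm --motion '[0, 0.1, 0.055, 0, 0, 0, 0, 0, 0.2, 0.11, 0, 0, 0, 0, 0, 0.316, 0.174, 0, 0, 0, 0, 0, 0.316, 0.174, 0, 0, 0, 0, 0, 0.28, 0.25, 0, 0, 0, 0, 0, 0.25, 0.32, 0, 0, 0, 0, 0, 0.235, 0.345, 0, 0, 0, 0, 0, 0.235, 0.345, 0, 0, 0, 0]'

```text
clock: 7.6
tcp_pos: [0.5954, 0.0538, 0.1796]
orientation: [0.142, 0.638, 0.739, 0.164]
wrist_force: [1.7, -0.5, 1.2]
finger_gap: -0.0002
grip_force: 0.0
```

Run:
```python
from h import *
import cv2
goal((.02,.022,.173),25)
cv2.imwrite("pics/w5.png",read_camera("wrist")[:,:,::-1])
```

```text
tcp nook [0.0188 0.0216 0.1777] F nook [ 1.6361 -0.7333  1.2163] t 7.6 gap -0.0001950029081492799
(0.02, 0.022, 0.173) -> [ 0.0018 -0.0047  0.0237] [ 0.0008 -0.0001 -0.0003]
```

View pics/w5.png

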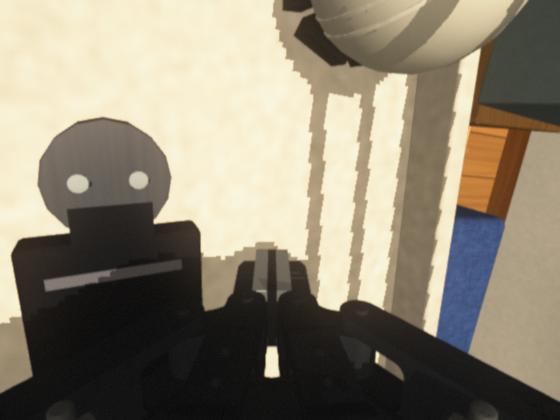

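The fingertips at (272,260) sit on the tray behind the wrench, whose rear edge is at about x=200 in the image. I'll lower a little more and push forward.

>>> jog_arm --motion '[0, -0.011, 0.023, 0, 0, 0, 0, 0, -0.011, 0.023, 0, 0, 0, 0, 0, -0.056, 0.002, 0, 0, 0, 0, 0, -0.101, -0.019, 0, 0, 0, 0, 0, -0.14, -0.037, 0, 0, 0, 0, 0, -0.18, -0.056, 0, 0, 0, 0, 0, -0.22, -0.075, 0, 0, 0, 0, 0, -0.26, -0.093, 0, 0, 0, 0, 0, -0.3, -0.112, 0, 0, 0, 0, 0, -0.34, -0.131, 0, 0, 0, 0, 0, -0.38, -0.149, 0, 0, 0, 0, 0, -0.38, -0.149, 0, 0, 0, 0]'

```text
clock: 9.15
tcp_pos: [0.5152, 0.0418, 0.1747]
orientation: [0.142, 0.638, 0.739, 0.164]
wrist_force: [1.2, 0.4, 1.0]
finger_gap: -0.0001
grip_force: 0.0
```

Run:
```python
from h import *
import cv2
goal()
a=read_camera("wrist");b=read_camera("side")[130:310,200:380]
b=cv2.resize(b,(420,420))
cv2.imwrite("pics/w6.png",cv2.resize(np.hstack([a,b]),(800,343))[:,:,::-1])
```

```text
tcp nook [-0.0622  0.0216  0.1728] F nook [1.2557 0.2193 1.0045] t 9.15 gap -8.448279028665954e-05
```

View pics/w6.png

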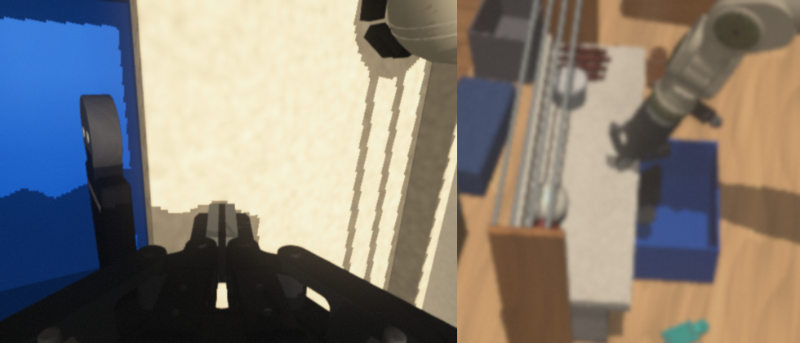

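The wrench has tipped off the edge and is in or entering the bin; it shows on edge at (100,180). I'll lift clear and check.

>>> jog_arm --motion '[0, 0.05, -0.1, 0, 0, 0, 0, 0, 0.08, -0.2, 0, 0, 0, 0, 0, -0.02, -0.4, 0, 0, 0, 0, 0, -0.1, -0.5, 0, 0, 0, 0, 0, -0.1, -0.5, 0, 0, 0, 0, 0, -0.1, -0.5, 0, 0, 0, 0]'

```text
clock: 10.0
tcp_pos: [0.4569, 0.0329, 0.2566]
orientation: [0.142, 0.637, 0.739, 0.165]
wrist_force: [1.6, 0.9, -0.8]
finger_gap: -0.0002
grip_force: 0.0
```

Run:
```python
from h import *
import cv2
goal()
a=read_camera("wrist");b=read_camera("side")[130:310,200:380]
b=cv2.resize(b,(420,420))
cv2.imwrite("pics/w7.png",cv2.resize(np.hstack([a,b]),(800,343))[:,:,::-1])
```

```text
tcp nook [-0.1212  0.0214  0.2547] F nook [ 1.7334  0.6283 -0.7516] t 10.0 gap -0.0002187452569684947
```

View pics/w7.png

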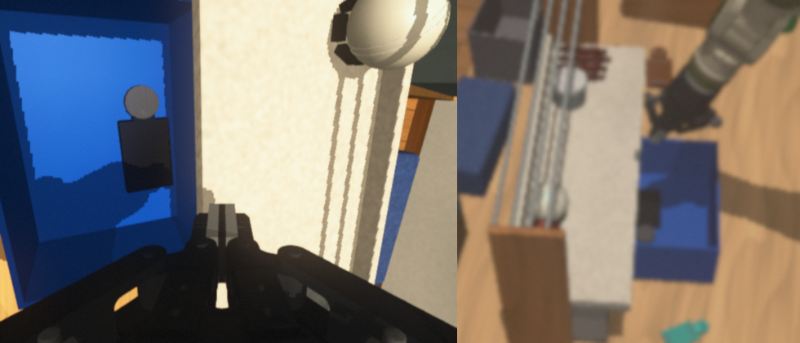

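The wrench lies flat on the bin floor at (145,140), well inside the walls, and the arm is clear. Handing in.

```bash
python3 -c "
from workcell import env
print(env.hand_in())"
```

```text
the job is handed in; nothing more can be done
None
```

The black spike wrench was slid forward and pushed off the tray's front edge; it lies flat in the blue bin, and I handed the job in at about 10 s with the arm clear, though no verdict came back.

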